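# Seat a pencil grip on the gauge pin and pump the clamp snug

### The job

Of the two black knurled grips, take the plain wide-bored one (the other is bushed with brass and too narrow), slide it over the clamp's upright gauge pin until it stands on the wooden base, and let go of it. Then pump the red ratchet lever by its black crossbar (not pushing the bar or jaw by hand) until the jaw's sprung pad touches the grip and is pushed in about half-way, never to its stop, which would crush the grip. Finish while still holding the lever's crossbar so that this pressure is kept, and leave the other things on the table where they are.

Things in the scene. Friction and masses are not known exactly. Their poses are not given: they have to be found in the camera images.
- grip_mid (a point): The wide-bored grip: plain black knurled upright tube, 20 mm outside diameter, 45 mm high, bore 13.5 mm right through, 30 to 55 g. Starts standing upright on the table. This point is its centre, half-way up; z along its axis.
- spare_mid (a point): The narrow-bored grip: same outside (20 mm diameter, 45 mm high, upright) but with a brass bush showing as a brass ring 4 mm deep at its top; its bore is only 7 mm and will not go on the pin. To be left alone. Point at its centre, half-way up.
- clamp: Bench pump clamp fixed to the table: light wooden base 70 mm (x) by 250 mm (y) by 15 mm high; origin under its centre, z up. From -y to +y: steel gauge pin (y = -95 mm), jaw with sprung pad, blue guide block (y = 22 mm, 60 mm high), red lever with black crossbar. A 10 mm square toothed steel bar, 42 mm above the table, carries the jaw; its tail sticks out up to 51 mm past the +y end.
- pin_foot (a point): Foot of the gauge pin on its axis, at the top of the wooden base (15 mm above the table). Steel pin 10.5 mm diameter, 40 mm tall above this point, tapered over its top 4 mm, upright; x, y axes as the clamp's. A grip fully home stands on the base with its centre 22.5 mm above this point.
- lever_bar (a point): Centre of the lever's black crossbar: round bar 16 mm diameter, 56 mm long along the clamp's x, about 128 mm above the table; free space above. A 6 mm thick red stem, 22 mm wide, hangs below its middle. It swings towards clamp -y (towards the pin) as the lever is pumped.
- lever_hinge (a point): Point on the lever's hinge axis (along the clamp's x), 22 mm above the table; the crossbar centre moves on a 108 mm radius about it.
- lever (a joint): Pump lever angle, rad: 0 = released, leaning 0.19 rad away from the pin; to 0.38 = end of stroke, leaning 0.19 towards it. A spring returns it (2-3 N at the crossbar). Swinging towards the pin drives the jaw 0.045 m per rad once a tooth has caught (up to 6 mm is lost first, 11 to 17 mm a full stroke); swinging back leaves the jaw, but pad pressure lasts only while the lever is held forward.
- jaw (a joint): Advance of the bar and jaw towards the pin, m, 0 (fully back) to 0.07. Stays where left (2 N friction), but when the lever goes back a loaded pad springs it back to a light touch (under 2 mm of pad travel).
- pad (a joint): How far the sprung pad is pushed back into the jaw, m: 0 = free, 0.012 = at its stop. 1.2 N per mm. Half-way is 0.006.
- pad_face (a point): Centre of the cork face of the sprung pad (24 mm square, orange backing), 42 mm above the table; faces clamp -y, towards the pin. It touches a grip on the pin when it is about 10 mm from the grip's axis (the grip may sit up to 1.5 mm to either side on the pin).
- ramekin_c (a point): Pale blue ramekin, 84 mm across, 45 mm high; point on its axis, half-way up. Leave alone.
- lid_c (a point): Round tin lid lying on the table, 90 mm across, 14 mm high; point on its axis. Leave alone.
- barrel_mid (a point): Copper pencil barrel lying down, 130 mm long along its x, 11 mm thick; point at its middle. Leave alone.
- glue_mid (a point): White glue bottle with red cap, 40 mm diameter, 100 mm high, upright; point half-way up. Leave alone.
There are look-alikes about, which are no part of the job. Leave any green or white look-alike of the part that bears grip_mid alone.

How it is judged:
On the way, in this order (a step that is already met when the one before it is completed fails the run):
1. the wide-bored grip is fully down on the gauge pin and let go (horizontal distance between grip_mid and pin_foot below 0.004 m and z of grip_mid in the frame of pin_foot between 0.019 and 0.026 m and angle between grip_mid's own z axis and vertical below 0.12 rad and contact force between the fingers and grip below 0.1 N), for 0.2 s.
2. the lever has pumped the pad into touch with the grip (horizontal distance between grip_mid and pin_foot below 0.004 m and z of grip_mid in the frame of pin_foot between 0.019 and 0.026 m and angle between grip_mid's own z axis and vertical below 0.12 rad and contact force between pad and grip above 0.5 N), for 0.1 s.
At the end, for the whole second after the job is handed in: The wide-bored grip stands fully home on the pin (axis within 4 mm, centre 19 to 26 mm above the pin's foot, tilt under 0.12 rad), the pad presses it with more than 2.5 N and is pushed in 3 to 9.5 mm, the jaw is at rest, and the fingers still hold the lever (over 1 N) (horizontal distance between grip_mid and pin_foot below 0.004 m and z of grip_mid in the frame of pin_foot between 0.019 and 0.026 m and angle between grip_mid's own z axis and vertical below 0.12 rad and value of joint pad between 0.003 and 0.0095 m and contact force between pad and grip above 2.5 N and contact force between the fingers and lever above 1 N and velocity of joint jaw between -0.004 and 0.004 m/s); the arm keeps its last pose, push and grip.
It fails at once if the pad is pushed in to its stop (over 11.3 mm): the grip is crushed (value of joint pad above 0.0113 m).
It fails at once if the robot pushes the bar, jaw or pad directly (contact force between any of the fingers, the arm and jaw above 2 N).
It fails at once if the other grip, ramekin, tin lid, copper barrel or glue bottle is moved more than 30 mm (distance of any of spare_mid, ramekin_c, lid_c, barrel_mid, glue_mid from where it was at the start of the episode above 0.03 m).
It also fails if it takes over 64 s, if anything falls off the work surface, if the arm or the gripper's body presses on something with over 40 N, if the wrist force passes 120 N, or if a joint passes its speed limit or range.

### The arm

A 6-joint arm with a two-finger parallel gripper is mounted at the origin on the work surface. World frame = base frame: x ahead of the robot, y to its left, z up, the work surface at z = 0. Lengths are in m, angles in rad, forces in N, time in s.
With the tool pointing down it reaches from about 0.275 to 0.725 m from the base axis. Payload 5.6 kg.
Tool frame: the origin (TCP) lies at the very end of the fingers, on their centre line; the grasp point (between the pads) lies 19 mm behind it (ctrl.hold_point_z is the z of the grasp point in the tool frame, in m); z points along the fingers, y is the line along which they close (so a half turn about z gives the same grasp; the last joint's range is limited). The gripper opens to 85 mm and grips with 20 to 120 N. Pads are 22 mm wide; open, the fingers measure 114 mm over their backs; the gripper's body (76 mm by 85 mm) begins 54 mm behind the grasp point. The pads swing forward as they close: fully open they stand 13 mm farther back than shut.
Start: joints at [1.444, 0.255, 0.108, 0, -1.424, -0.285], TCP at [0.22, 0.504, 0.194] pointing down, gripper open.
Joint ranges: [-2.95, 2.95], [-1.21, 1.97], [-1.09, 1.5], [-2.87, 1.71], [-2.94, -0.07], [-3.05, 3.05]. Speed limits (rad/s): [2.57, 2.57, 3.14, 3.14, 3.14, 3.14].

### API

Orientations are given as a unit quaternion [x, y, z, w].
In Python, from workcell import ctrl, cams, models gives the robot as it stands. Calls block until the motion is done:
- ctrl.goto(position, orientation): joint-space move of the TCP to a pose.
- ctrl.move_linear(position, attitude=None, vel=0.15, max_force=None): straight line of the TCP; attitude=None keeps the orientation; vel is the mean speed in m/s. With max_force (N) it stops when the force on the tool has changed by that much, and returns True; else False.
- ctrl.goto_joints(angles): joint-space move.
- ctrl.move_gripper(opening): opening from 0.0 (shut) to 1.0 (fully open); the grip force is fixed at half the most; returns when the fingers have stopped.
- ctrl.pause(seconds).
- ctrl.ik(position, orientation): joint angles nearest the present ones, or None.
- cams.grab_frame(name): name is "scene" or "top" or "wrist"; returns a dict with "frame" (420x560x3 uint8, red, green, blue), "depth" (420x560 float32, m along the optical axis (not along the pixel's ray), 0 where there is no reading), "mtx" (3x3 intrinsics, pixels), "dist" ([k1, k2, p1, p2, k3] as OpenCV has them; the pictures are not rectified), "rvec" (rotation vector, rad) and "tvec" (3), from world to camera coordinates, as OpenCV has them. Camera axes: x right, y down, z forward; pixel columns grow to the right and rows downward; lengths in m; the calibration is good to about 2 mm. A picture is of the moment at which its call begins.
A pose or a line that the arm cannot do raises ctrl.PlanningError and nothing moves.
- ctrl.finish_job(): hands the job in; it is judged then, once.
Trained networks look in a picture, given as the dict that the camera call returned (one of the last four; its "shot" number tells which), for a name from the list of things; names that differ only in an ending like _2 or _b are one class to them, and where a whole thing is asked for, a point or a joint stands for the part that bears it (a point fixed in the world has none). Each returns a list of dicts, best first, with "p" (0 to 1); they miss things now and then, are a little off and sometimes report something else, mostly with a low value. They report only what shows in the picture. A call takes as long as a camera call. They do not tell look-alikes from the thing itself.
- models.boxes_of(target, picture): "extent" ([left, top, width, height] in pixels, round what is visible of it).
Readings, each from a call of its own:
- ctrl.get_clock(): time.
- ctrl.get_qpos(): joint angles.
- ctrl.get_joint_velocities(): joint speeds.
- ctrl.get_tau(): joint torques, N m.
- ctrl.get_tool_pos(): TCP position.
- ctrl.get_tool_rot(): TCP orientation.
- ctrl.get_force(): force on the tool from outside, world axes, zero at the start.
- ctrl.get_moment(): the same for the moment, N m.
- ctrl.get_finger_gap(): opening from 0.0 (shut) to 1.0 (fully open).
- ctrl.get_grasp_force(): force on a finger pad.
Only numpy, scipy, OpenCV 4.12 (cv2) and the standard library are available. Lean on these libraries where they do the work, as an engineer would, in place of code of your own. Each camera call takes 0.05 s, during which the arm holds its last target. There are 200 camera calls.

## Working session

There is one attempt and no reset: what is moved stays moved. The work goes in short steps, each a Python script; the robot and the scene stay as the last script left them, time stands still between calls to the robot, and variables do not carry over. Pictures are saved under pics/ and viewed, at most 12 in all, crops included, and the job is handed in when it is done.

```bash
ls; mkdir -p pics; python3 - <<'E'
from workcell import ctrl, cams, models
import cv2,numpy as np
ims=[]
for n in("scene","top"):
    d=cams.grab_frame(n); cv2.imwrite(f"pics/{n}0.png",d["frame"][:,:,::-1])
    R=cv2.Rodrigues(d["rvec"])[0]; print(n,(-R.T@np.ravel(d["tvec"])).round(3),R[2].round(2))
    for t in("grip_mid","spare_mid","clamp","lever_bar","pad_face","pin_foot"):
        print(t,[(np.round(b["extent"]).tolist(),round(b["p"],2)) for b in models.boxes_of(t,d)][:5])
print(ctrl.get_clock(),ctrl.get_tool_rot(),ctrl.hold_point_z)
E
```

```text
pics
scene [1.295 0.187 0.605] [-0.8  -0.13 -0.58]
grip_mid [([186.0, 174.0, 9.0, 22.0], 0.73), ([143.0, 186.0, 10.0, 22.0], 0.68), ([146.0, 174.0, 4.0, 16.0], 0.66), ([162.0, 174.0, 14.0, 16.0], 0.52)]
spare_mid [([124.0, 206.0, 16.0, 18.0], 0.73)]
clamp [([216.0, 169.0, 128.0, 71.0], 0.6)]
lever_bar [([304.0, 170.0, 24.0, 50.0], 0.76)]
pad_face [([256.0, 208.0, 7.0, 14.0], 0.46), ([128.0, 207.0, 10.0, 21.0], 0.41)]
pin_foot [([217.0, 168.0, 127.0, 71.0], 0.94)]
top [0.462 0.065 1.138] [ 0.13 -0.02 -0.99]
grip_mid [([417.0, 269.0, 10.0, 7.0], 0.55)]
spare_mid [([403.0, 208.0, 10.0, 10.0], 0.68)]
clamp [([202.0, 205.0, 125.0, 55.0], 0.67)]
lever_bar [([222.0, 228.0, 22.0, 24.0], 0.67)]
pad_face []
pin_foot [([204.0, 203.0, 125.0, 60.0], 0.95)]
0.7 [ 9.78882113e-01 -2.04425553e-01 -2.68451610e-05 -4.30352624e-05] -0.0187
```

```bash
python3 - <<'E'
import cv2,numpy as np
a=cv2.imread("pics/scene0.png");b=cv2.imread("pics/top0.png")
a=cv2.resize(a[150:270,80:380],(800,320),interpolation=3);b=cv2.resize(b[170:300,180:460],(600,279),interpolation=3)
c=np.zeros((600,800,3),np.uint8);c[:320]=a;c[321:600,:600]=b
cv2.imwrite("pics/a.png",c)
E
```

```text
(no output)
```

View pics/a.png

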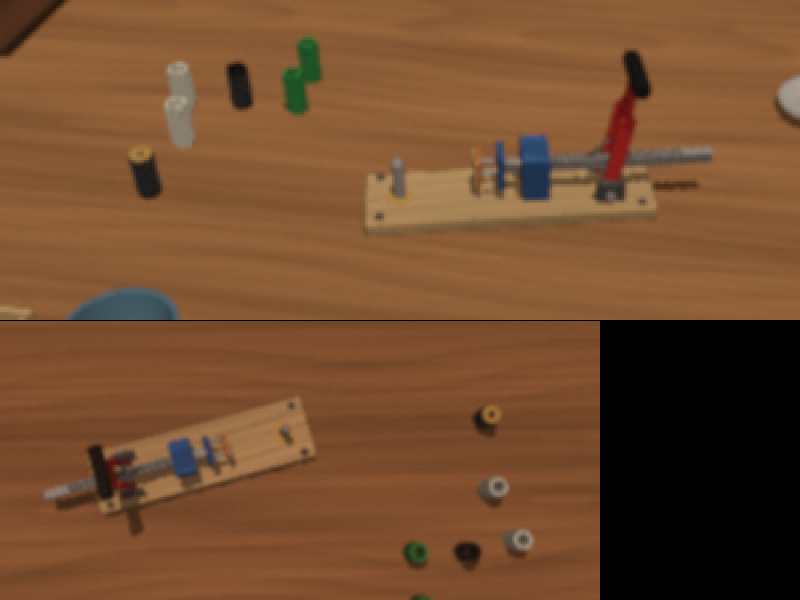

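View pics/top0.png

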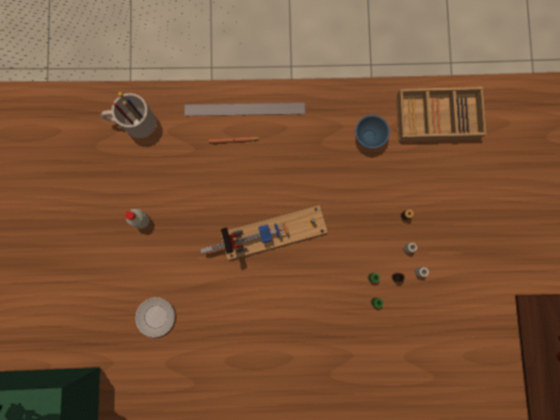

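Candidates for the wide-bored grip in the top image are:
- plain black (398,277), scene (170,182)
- brass-topped black (408,214), which is the spare
- white (411,248) and (423,272)
- green (375,278) and (378,303)

I choose the plain black one at (398,277). The clamp's pin end is at about (315,222) and its lever bar is at about (227,240).

```bash
cat > h.py <<'E'
from workcell import ctrl, cams, models
import cv2,numpy as np
from scipy.spatial.transform import Rotation as Ro
def ray(d,u,v):
    R=cv2.Rodrigues(d["rvec"])[0]; p=cv2.undistortPoints(np.array([[[u,v]]],float),d["mtx"],np.array(d["dist"]))[0,0]
    return -R.T@np.ravel(d["tvec"]), R.T@np.array([p[0],p[1],1])
def onz(d,u,v,z):
    o,r=ray(d,u,v); return o+r*(z-o[2])/r[2]
def cloud(d):
    R=cv2.Rodrigues(d["rvec"])[0]; H,W=d["depth"].shape
    g=np.stack(np.meshgrid(np.arange(W),np.arange(H)),-1).reshape(-1,1,2).astype(float)
    p=cv2.undistortPoints(g,d["mtx"],np.array(d["dist"])).reshape(H,W,2)
    c=np.concatenate([p,np.ones((H,W,1))],2)*d["depth"][...,None]
    return (c-np.ravel(d["tvec"]))@R
def proj(d,P): return cv2.projectPoints(np.atleast_2d(np.array(P,float)),d["rvec"],d["tvec"],d["mtx"],np.array(d["dist"]))[0].reshape(-1,2)
def down(yaw): # tool y axis (closing) at angle yaw in the world xy
    c,s=np.cos(yaw),np.sin(yaw)
    return Ro.from_matrix(np.array([[s,c,0],[-c,s,0],[0,0,-1]])).as_quat()
def save(d,n,box=None,size=None):
    a=d["frame"][:,:,::-1]
    if box: a=a[box[1]:box[3],box[0]:box[2]]
    if size: a=cv2.resize(a,size,interpolation=3)
    cv2.imwrite("pics/"+n,a)
E
python3 - <<'E'
from h import *
d=cams.grab_frame("top");P=cloud(d);s=cams.grab_frame("scene");S=cloud(s)
# black grip
for nm,(u,v) in dict(grip=(398,277),spare=(408,214),w1=(411,248),w2=(423,272),g1=(375,278)).items():
    print(nm,onz(d,u,v,.045).round(3)); 
    q=P[v-9:v+10,u-9:u+10].reshape(-1,3);q=q[(q[:,2]>.035)&(q[:,2]<.055)];print(len(q),((q.min(0)+q.max(0))/2).round(3) if len(q) else'')
# clamp wood top from both clouds
for n,Q,f,b in(("top",P,d,(190,190,340,275)),("scene",S,s,(200,150,360,260))):
    q=Q[b[1]:b[3],b[0]:b[2]].reshape(-1,3)
    w=q[(q[:,2]>.009)&(q[:,2]<.021)]; r=cv2.minAreaRect(w[:,:2].astype(np.float32)*1000);print(n,len(w),r,cv2.boxPoints(r).round(0).tolist())
    t=q[q[:,2]>.115];print('bar',len(t),t.mean(0).round(3),t.min(0).round(3),t.max(0).round(3))
E
```

```text
grip [ 0.445 -0.229  0.045]
48 [ 0.444 -0.234  0.043]
spare [ 0.59  -0.261  0.045]
65 [ 0.593 -0.264  0.042]
w1 [ 0.511 -0.263  0.045]
53 [ 0.515 -0.266  0.043]
w2 [ 0.455 -0.287  0.045]
50 [ 0.455 -0.288  0.043]
g1 [ 0.444 -0.176  0.045]
49 [ 0.445 -0.176  0.043]
top 2203 ((558.4562377929688, 54.47254180908203), (70.22640991210938, 249.69464111328125), 13.978160858154297) [[494.0, 167.0], [555.0, -75.0], [623.0, -58.0], [562.0, 184.0]]
bar 244 [0.518 0.137 0.344] [0.462 0.065 0.122] [0.561 0.17  1.138]
scene 1707 ((561.708251953125, 54.827392578125), (72.92986297607422, 249.153564453125), 13.8533935546875) [[496.0, 167.0], [556.0, -75.0], [627.0, -57.0], [567.0, 185.0]]
bar 208 [0.81  0.168 0.3  ] [0.508 0.144 0.121] [1.295 0.187 0.605]
```

```bash
python3 - <<'E'
from h import *
for y in (.24,.24+np.pi):
    for p in ([.444,-.231,.17],[.444,-.231,.014],[.583,-.038,.2],[.583,-.038,.029],[.5,.13,.2]): 
        q=ctrl.ik(p,down(y)); print(y,p,None if q is None else np.round(q,2))
y=.24
if ctrl.ik([.444,-.231,.17],down(y)) is None: y+=np.pi
ctrl.goto([.444,-.231,.17],down(y))
d=cams.grab_frame("wrist");save(d,"w1.png")
print(ctrl.get_clock(),[(np.round(b["extent"]).tolist(),round(b["p"],2)) for b in models.boxes_of("grip_mid",d)])
print(proj(d,[[.444,-.231,.045]]))
P=cloud(d).reshape(-1,3);f=d["frame"].reshape(-1,3)
m=(abs(P[:,2]-.0445)<.004)&(np.hypot(P[:,0]-.444,P[:,1]+.231)<.022);q=P[m];print(m.sum(),(q.min(0)+q.max(0))/2,q.max(0)-q.min(0))
E
```

```text
Traceback (most recent call last):
  File "h.py", line 18, in down
    return Ro.from_matrix(np.array([[s,c,0],[-c,s,0],[0,0,-1]])).as_quat()
           ~~~~~~~~~~~~~~^^^^^^^^^^^^^^^^^^^^^^^^^^^^^^^^^^^^^^^
  File "scipy/spatial/transform/_rotation.pyx", line 1143, in scipy.spatial.transform._rotation.Rotation.from_matrix
ValueError: Non-positive determinant (left-handed or null coordinate frame) in rotation matrix 0: [[ 0.23770263  0.97133797  0.        ]
 [-0.97133797  0.23770263  0.        ]
 [ 0.          0.         -1.        ]].
```

```bash
sed -i 's/\[\[s,c,0\],\[-c,s,0\],/[[-s,c,0],[c,s,0],/' h.py; python3 - <<'E'
from h import *
for y in (.24,.24+np.pi):
    for p in ([.444,-.231,.17],[.444,-.231,.014],[.583,-.038,.2],[.583,-.038,.029],[.5,.13,.2]): 
        q=ctrl.ik(p,down(y)); print(y,p,None if q is None else np.round(q,2))
y=.24
if ctrl.ik([.444,-.231,.17],down(y)) is None: y+=np.pi
ctrl.goto([.444,-.231,.17],down(y))
d=cams.grab_frame("wrist");save(d,"w1.png")
print(ctrl.get_clock(),[(np.round(b["extent"]).tolist(),round(b["p"],2)) for b in models.boxes_of("grip_mid",d)])
print(proj(d,[[.444,-.231,.045]]))
P=cloud(d).reshape(-1,3);f=d["frame"].reshape(-1,3)
m=(abs(P[:,2]-.0445)<.004)&(np.hypot(P[:,0]-.444,P[:,1]+.231)<.022);q=P[m];print(m.sum(),(q.min(0)+q.max(0))/2,q.max(0)-q.min(0))
E
```

```text
0.24 [0.444, -0.231, 0.17] [-0.17  0.17 -0.07  0.   -1.34 -2.74]
0.24 [0.444, -0.231, 0.014] [-0.17  0.29 -0.33  0.   -0.95 -2.74]
0.24 [0.583, -0.038, 0.2] None
0.24 [0.583, -0.038, 0.029] None
0.24 [0.5, 0.13, 0.2] [ 0.56  0.19  0.03  0.   -1.42  2.82]
3.3815926535897933 [0.444, -0.231, 0.17] [-0.17  0.17 -0.07  0.   -1.34  0.41]
3.3815926535897933 [0.444, -0.231, 0.014] [-0.17  0.29 -0.33  0.   -0.95  0.41]
3.3815926535897933 [0.583, -0.038, 0.2] [ 0.2   0.32  0.21  0.   -1.46  0.04]
3.3815926535897933 [0.583, -0.038, 0.029] [ 0.2   0.42 -0.09  0.   -1.06  0.04]
3.3815926535897933 [0.5, 0.13, 0.2] [ 0.56  0.19  0.03  0.   -1.42 -0.32]
3.5667 [([268.0, 218.0, 23.0, 30.0], 0.94), ([286.0, 131.0, 19.0, 23.0], 0.74), ([319.0, 213.0, 23.0, 32.0], 0.69), ([272.0, 178.0, 17.0, 24.0], 0.63), ([233.0, 119.0, 20.0, 21.0], 0.61)]
[[279.57304316 191.33066134]]
160 [ 0.44599118 -0.23277771  0.04318927] [0.01972688 0.01922939 0.00523172]
```

View pics/w1.png

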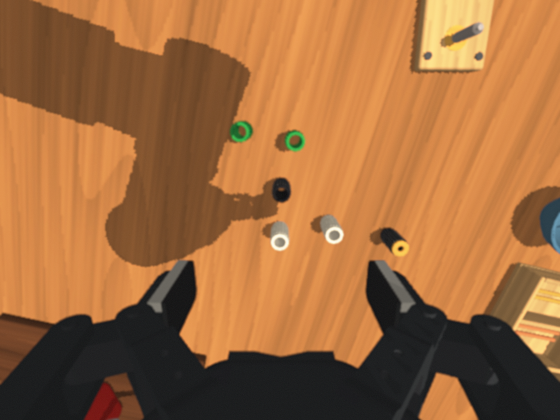

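The wrist view shows the plain black grip at (281,190), wide bore and no brass. The greens are at (241,131) and (295,141), the whites at (280,237) and (333,230), and the brass one at (398,245). Choice confirmed, so I grasp it.

```bash
python3 - <<'E'
from h import *
Y=.243+np.pi; o=down(Y)
ctrl.goto([.446,-.2325,.12],o); ctrl.move_gripper(.55)
ctrl.move_linear([.446,-.2325,.014],vel=.12)
ctrl.move_gripper(0.0); print(ctrl.get_finger_gap(),ctrl.get_grasp_force(),ctrl.get_tool_pos())
ctrl.move_linear([.446,-.2325,.13],vel=.15)
ctrl.goto([.583,-.0377,.13],o)
d=cams.grab_frame("wrist");save(d,"w2.png")
print(ctrl.get_clock(),ctrl.get_force(),ctrl.get_finger_gap())
print(proj(d,[[.583,-.0377,.055],[.583,-.0377,.015],[.583,-.0377,.13-.014],[.583,-.0377,.13-.014+.045]]))
E
```

```text
0.002118140134913216 0.0 [ 0.4460328  -0.23252315  0.01407409]
10.2 [-0.03117867  0.6467829  -0.16561677] -0.001072674632047974
[[280.9683233  205.00711252]
 [280.91818049 193.78518295]
 [281.08038193 230.0979983 ]
 [281.21385496 260.00589402]]
```

View pics/w2.png

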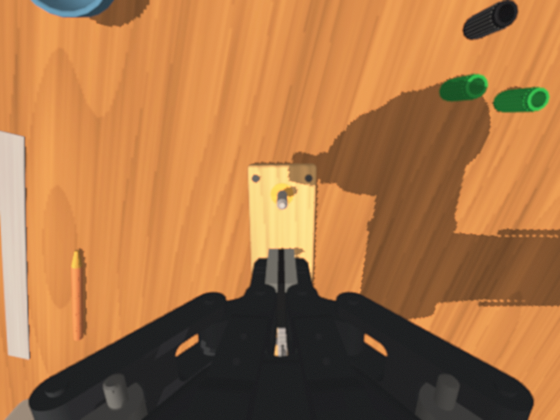

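Missed: the fingers are shut and empty. The pin tip at (282,203) matches the prediction. The black grip is still at about (490,20), so I check its state and where the fingertips really are.

```bash
python3 - <<'E'
from h import *
print(ctrl.get_tool_pos(),ctrl.get_tool_rot(),down(.243+np.pi))
d=cams.grab_frame("wrist");P=cloud(d)
q=P[235:300,255:310].reshape(-1,3);q=q[(q[:,2]>.08)];print('tips',len(q),q[:,2].min(),q[q[:,2]<.14].mean(0) if (q[:,2]<.14).any() else '')
f=d["frame"].astype(int).sum(2)
for (u0,u1,v0,v1) in((455,525,0,45),(435,490,70,105),(490,550,80,115)):
    q=P[v0:v1,u0:u1].reshape(-1,3);q=q[q[:,2]>.006]
    h=q[q[:,2]>q[:,2].max()-.006];print(len(q),'zmax',q[:,2].max(),'all',q.min(0).round(3),q.max(0).round(3),'top',h.min(0).round(3),h.max(0).round(3))
t=cams.grab_frame("top");T=cloud(t)[255:300,380:412].reshape(-1,3);T=T[T[:,2]>.006];print(T.min(0).round(3),T.max(0).round(3))
save(t,"t2.png",(340,190,460,330),(600,600))
E
```

```text
[ 0.5824845  -0.0386386   0.12984785] [ 7.87326737e-01 -6.16535880e-01 -1.41270575e-04  3.12902307e-04] [ 0.78759621 -0.6161917   0.          0.        ]
tips 2551 0.1682713028869632 
1318 zmax 0.308874980609584 all [ 0.436 -0.243  0.006] [ 0.602 -0.113  0.309] top [ 0.602 -0.113  0.309] [ 0.602 -0.113  0.309]
1036 zmax 0.308874980609584 all [ 0.438 -0.187  0.006] [ 0.602 -0.113  0.309] top [ 0.602 -0.113  0.309] [ 0.602 -0.113  0.309]
1139 zmax 0.308874980609584 all [ 0.38  -0.192  0.006] [ 0.602 -0.113  0.309] top [ 0.602 -0.113  0.309] [ 0.602 -0.113  0.309]
[ 0.394 -0.269  0.006] [0.492 0.065 1.138]
```

View pics/t2.png

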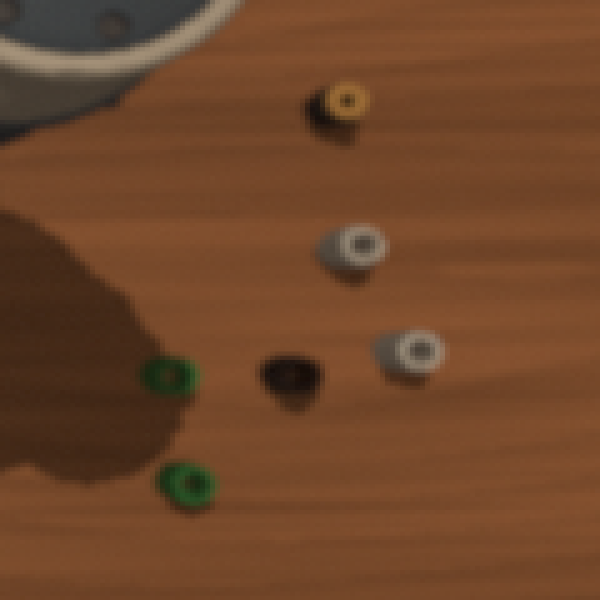

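The grip still stands untouched, at (290,375) in this crop. The fingertip depth suggests the tips are higher than the nominal TCP, so I check with the scene camera.

```bash
python3 - <<'E'
from h import *
d=cams.grab_frame("scene");P=cloud(d).reshape(-1,3)
m=(np.hypot(P[:,0]-.5825,P[:,1]+.0386)<.04)&(P[:,2]>.06)&(d["depth"].ravel()>0);q=P[m]
for a in np.arange(.1,.22,.01):
    k=q[(q[:,2]>=a)&(q[:,2]<a+.01)]; print(round(a,2),len(k),k.min(0).round(3) if len(k) else'',k.max(0).round(3) if len(k) else'')
c=proj(d,[[.5825,-.0386,.13],[.5825,-.0386,.168]]);print(c)
u,v=c[0].astype(int);save(d,"s3.png",(u-60,v-70,u+60,v+50),(600,600))
E
```

```text
0.1 0  
0.11 0  
0.12 0  
0.13 0  
0.14 0  
0.15 0  
0.16 14 [ 0.587 -0.046  0.165] [ 0.593 -0.028  0.17 ]
0.17 37 [ 0.587 -0.048  0.171] [ 0.6   -0.027  0.179]
0.18 46 [ 0.587 -0.048  0.18 ] [ 0.599 -0.026  0.19 ]
0.19 48 [ 0.579 -0.047  0.19 ] [ 0.601 -0.027  0.2  ]
0.2 11 [ 0.577 -0.041  0.2  ] [ 0.599 -0.027  0.21 ]
0.21 39 [ 0.575 -0.042  0.211] [ 0.621 -0.019  0.22 ]
[[225.13587886 180.95920887]
 [223.75411485 165.64182137]]
```

View pics/s3.png

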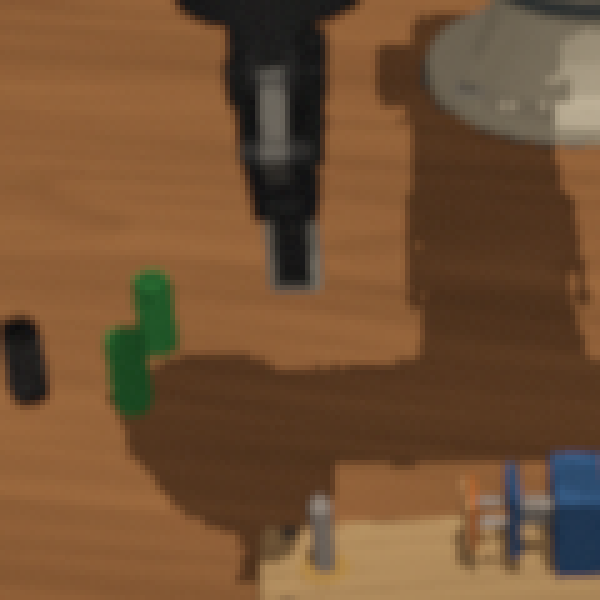

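The scene view shows the true fingertips at (295,285) in the crop, about 36 mm above the reported TCP, with lateral position correct. So the tool-length figure is off, and I apply a 36 mm z offset and redo the grasp with a force guard.

```bash
echo 'OFF=.036; Y=.243+np.pi; o=down(Y)' >> h.py; python3 - <<'E'
from h import *
G=[.446,-.2325]
print(ctrl.ik(G+[.013-OFF],o))
ctrl.goto(G+[.12-OFF],o); ctrl.move_gripper(.55)
print(ctrl.move_linear(G+[.013-OFF],vel=.1,max_force=8),ctrl.get_tool_pos())
ctrl.move_gripper(0.0); print(ctrl.get_finger_gap(),ctrl.get_grasp_force(),ctrl.get_force())
E
```

```text
[-0.16852364  0.34429137 -0.36962268  0.         -0.85688227  0.41152364]
False [ 0.44657184 -0.23266244 -0.02238184]
0.2091991802640541 58.502213805913925 [-2.04992081  0.13888317  3.78706472]
```

```bash
python3 - <<'E'
from h import *
ctrl.move_linear([.446,-.2325,.12-OFF],vel=.15)
ctrl.goto([.583,-.0377,.135-OFF],o); ctrl.pause(.2)
print(ctrl.get_clock(),ctrl.get_finger_gap(),ctrl.get_tool_pos(),ctrl.get_force())
for n in("wrist","scene"):
    d=cams.grab_frame(n);P=cloud(d).reshape(-1,3)
    m=(np.hypot(P[:,0]-.583,P[:,1]+.0377)<.03)&(d["depth"].ravel()>0)
    q=P[m];g=q[(q[:,2]>.1)&(q[:,2]<.135)];p=q[(q[:,2]>.024)&(q[:,2]<.06)]
    for nm,k in(('grip',g),('pin',p)): print(n,nm,len(k),k.min(0).round(4),k.max(0).round(4),k.mean(0).round(4))
    if n=="wrist": save(d,"w4.png",(180,120,380,270),(800,600)); print(proj(d,[[.583,-.0377,.055],[.583,-.0377,.122]]))
E
```

```text
15.4083 0.2112236477356694 [ 0.5825598  -0.03880317  0.09905262] [-0.31333167  0.20489139 -0.01718263]
wrist grip 286 [ 0.5754 -0.0508  0.1212] [ 0.5941 -0.0424  0.135 ] [ 0.5857 -0.0481  0.1288]
wrist pin 220 [ 0.5775 -0.0431  0.0249] [ 0.5876 -0.0328  0.0559] [ 0.5831 -0.0399  0.0458]
[[280.8862322  216.78801648]
 [280.88719925 254.25256792]]
scene grip 34 [ 0.5864 -0.0487  0.1183] [ 0.5954 -0.0289  0.1306] [ 0.592  -0.0373  0.1253]
scene pin 52 [ 0.5766 -0.0407  0.0244] [ 0.5902 -0.0319  0.054 ] [ 0.5864 -0.0362  0.0401]
```

View pics/w4.png

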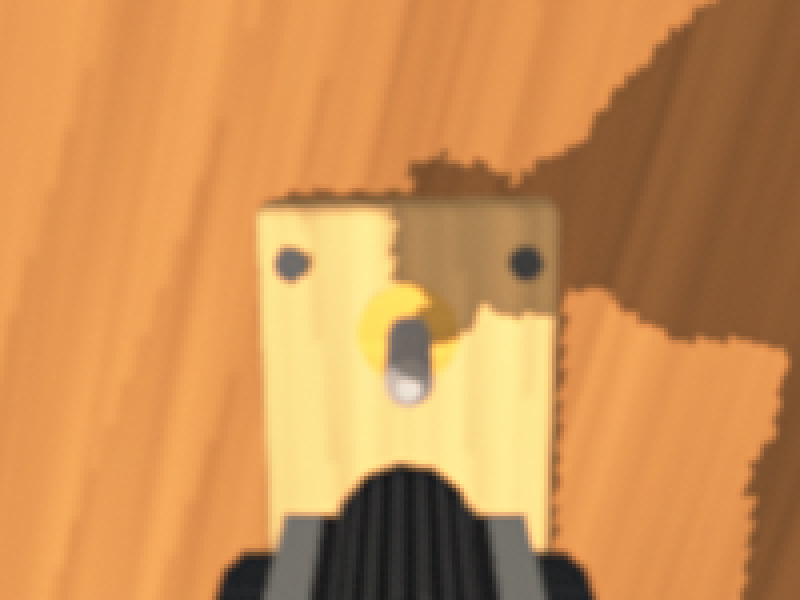

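The grip is held upright with its front edge at (405,465), and the pin tip is at (408,385) in the crop. I fit cylinders to both for the residual offset, then lower under a force guard.

```bash
cat > fit.py <<'E'
from h import *
from scipy.optimize import least_squares
def fit(d,c,r,z0,z1,rad):
    P=cloud(d).reshape(-1,3); m=(np.hypot(P[:,0]-c[0],P[:,1]-c[1])<rad)&(P[:,2]>z0)&(P[:,2]<z1)&(d["depth"].ravel()>0)
    q=P[m]; s=least_squares(lambda c:np.hypot(q[:,0]-c[0],q[:,1]-c[1])-r,c,loss="soft_l1",f_scale=.001)
    return s.x.round(4),m.sum(),round(float(np.sqrt(np.mean(s.fun**2))),4)
E
python3 - <<'E'
from fit import *
for n in("wrist","scene"):
    d=cams.grab_frame(n)
    print(n,'pin',fit(d,[.583,-.038],.00525,.022,.050,.013),'grip',fit(d,[.583,-.039],.01,.1215 if n=="wrist" else .1215,.1335,.016))
E
```

```text
wrist pin (array([ 0.5825, -0.0375]), np.int64(116), 0.0002) grip (array([ 0.5838, -0.0397]), np.int64(245), 0.0004)
scene pin (array([ 0.5832, -0.0368]), np.int64(44), 0.0012) grip (array([ 0.5847, -0.0389]), np.int64(30), 0.0008)
```

```bash
python3 - <<'E'
from fit import *
C=[.5817,-.0355]
ctrl.move_linear(C+[.042],vel=.1); ctrl.pause(.15)
d=cams.grab_frame("wrist"); z=ctrl.get_tool_pos(); print(z,'pin',fit(d,[.583,-.038],.00525,.022,.044,.013),'grip',fit(d,[.583,-.038],.01,.066,.077,.016))
r=ctrl.move_linear(C+[-.014],vel=.04,max_force=8)
print(r,ctrl.get_tool_pos(),ctrl.get_force(),ctrl.get_finger_gap(),ctrl.get_clock())
E
```

```text
[ 0.58227896 -0.03546404  0.04281198] pin (array([ 0.5824, -0.0375]), np.int64(162), 0.0002) grip (array([ 0.5834, -0.0366]), np.int64(234), 0.0004)
True [ 0.58151896 -0.03556513 -0.00732466] [-0.85392212  1.08469545  4.06902681] 0.20856503055974723 17.6417
```

```bash
python3 - <<'E'
from fit import *
ctrl.move_gripper(.5); ctrl.pause(.4)
p=ctrl.get_tool_pos(); ctrl.move_linear([p[0],p[1],.11],vel=.2)
b=np.array([.56,.0545]);ex=np.array([np.cos(.243),np.sin(.243)]);ey=np.array([-ex[1],ex[0]])
for n in("wrist","scene"):
    d=cams.grab_frame(n);P=cloud(d).reshape(-1,3);P=P[d["depth"].ravel()>0]
    q=P[np.hypot(P[:,0]-.5825,P[:,1]+.0375)<.015];print(n,'zmax',np.sort(q[q[:,2]<.09][:,2])[-5:],'grip',fit(d,[.583,-.038],.01,.02,.055,.016),'pin',end='')
    L=np.c_[(P[:,:2]-b)@ex,(P[:,:2]-b)@ey,P[:,2]]; k=L[(abs(L[:,0])<.012)&(abs(L[:,2]-.042)<.012)&(L[:,1]>-.08)&(L[:,1]<.0)]; print(' jaw',len(k),np.sort(k[:,1])[:3] if len(k) else'')
    k=L[(abs(L[:,0])<.035)&(L[:,2]>.118)&(L[:,2]<.145)&(L[:,1]>.04)&(L[:,1]<.16)];print('bar',len(k),k.min(0).round(4) if len(k) else'',k.max(0).round(4) if len(k) else'')
    if n=="scene":save(d,"s5.png",(200,140,360,260),(800,600))
print(ctrl.get_clock())
E
```

```text
wrist zmax [0.06084335 0.06096423 0.0610292  0.06108139 0.0612068 ] grip (array([ 0.5828, -0.0371]), np.int64(398), 0.0032) pin jaw 718 [-0.03124009 -0.03113768 -0.03111825]
bar 0  
scene zmax [0.05950112 0.05952203 0.0602107  0.06031058 0.0608386 ] grip (array([ 0.5835, -0.036 ]), np.int64(128), 0.0014) pin jaw 59 [-0.0302062  -0.03016976 -0.03013946]
bar 135 [-0.0269  0.0976  0.1199] [0.0307 0.1132 0.1362]
19.2417
```

View pics/s5.png

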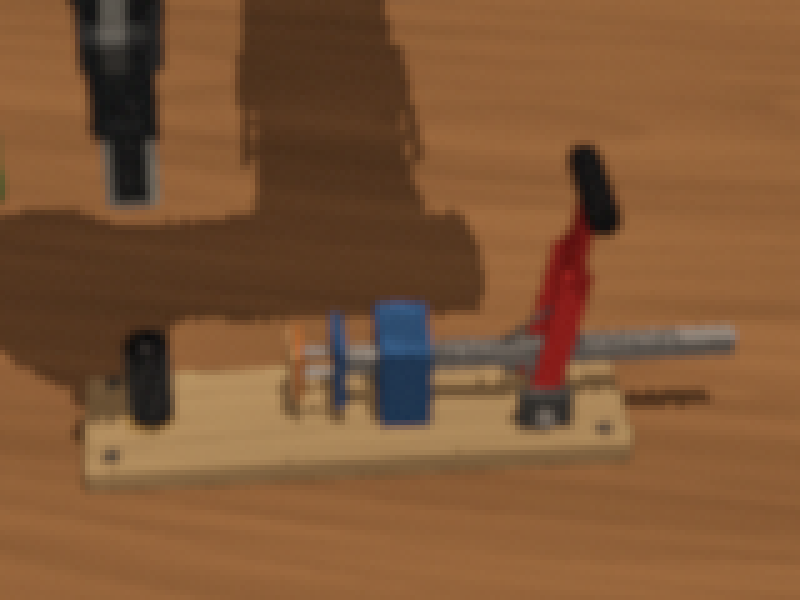

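The grip is standing home on the pin at (148,378) in the crop, with its top at z ≈ 0.060. The sprung pad is at (295,365), about 54 mm away, and the crossbar is at (597,190). I go above the crossbar next.

```bash
cat >> h.py <<'E'
B0=np.array([.5596,.0546]);ex=np.array([np.cos(.243),np.sin(.243)]);ey=np.array([-ex[1],ex[0]])
ol=down(.243-np.pi/2)
def W(x,y,z): return list(B0+x*ex+y*ey)+[z]
def local(d):
    P=cloud(d).reshape(-1,3);P=P[d["depth"].ravel()>0]; return np.c_[(P[:,:2]-B0)@ex,(P[:,:2]-B0)@ey,P[:,2]]
def sense(d):
    L=local(d)
    k=L[(abs(L[:,0])<.014)&(abs(L[:,2]-.045)<.012)&(L[:,1]>-.083)&(L[:,1]<.0)]
    g=L[(abs(L[:,0])<.009)&(L[:,2]>.03)&(L[:,2]<.066)&(L[:,1]>-.11)&(L[:,1]<-.083)]
    bl=L[(abs(L[:,0])<.03)&(L[:,2]>.02)&(L[:,2]<.075)&(L[:,1]>-.083)&(L[:,1]<.01)]
    return len(k),(np.sort(k[:,1])[:10:3].round(4) if len(k) else None),len(g),(np.sort(g[:,1])[-10::3].round(4) if len(g) else None)
E
python3 - <<'E'
from h import *
ctrl.goto(W(0,.103,.215-OFF),ol); ctrl.pause(.2)
print((np.array(ctrl.get_tool_pos())-W(0,.103,.215-OFF)).round(4),np.round(ctrl.get_qpos(),2))
d=cams.grab_frame("wrist");save(d,"w6.png")
L=local(d);k=L[(abs(L[:,0])<.04)&(L[:,2]>.112)&(L[:,2]<.145)&(L[:,1]>.05)&(L[:,1]<.16)];print(len(k),k.min(0).round(4),k.max(0).round(4))
t=k[k[:,2]>k[:,2].max()-.003];print(t.mean(0))
print(sense(d),sense(cams.grab_frame("scene")),ctrl.get_clock())
E
```

```text
[ 0.     -0.0007 -0.0004] [ 0.56  0.27  0.09  0.   -1.39  1.25]
1254 [-0.0283  0.0986  0.1234] [0.0279 0.1137 0.1367]
[0.00112908 0.10585241 0.13492111]
(554, array([-0.0829, -0.0307, -0.03  , -0.0299]), 475, array([-0.0834, -0.0834, -0.0832, -0.0831])) (88, array([-0.0304, -0.0303, -0.0299, -0.0289]), 73, array([-0.0852, -0.0845, -0.0842, -0.0832])) 20.6583
```

View pics/w6.png

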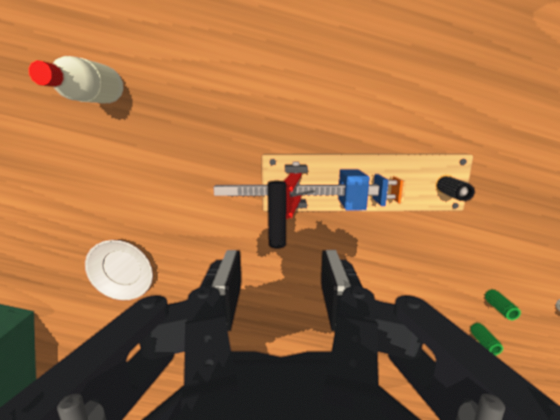

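The view shows the crossbar at (277,213), the jaw plate at (381,190), the orange pad at (400,190) and the grip at (455,188). I take hold of the crossbar and make two full strokes, then measure.

```bash
cat >> h.py <<'E'
def lev(a,vel=.1): # a: lean away from pin, rad
    ctrl.move_linear(W(.001,.0852+.108*np.sin(a),.022+.108*np.cos(a)-.013-OFF),vel=vel)
def stroke(a0,a1,vel=.1):
    for a in((a0+a1)/2,a1): lev(a,vel)
def jawpad(d=None):
    d=d or cams.grab_frame("wrist")
    P=cloud(d); f=d["frame"].astype(int); L=np.stack([(P[...,:2]-B0)@ex,(P[...,:2]-B0)@ey,P[...,2]],-1)
    ok=(d["depth"]>0)&(abs(L[...,0])<.03)&(L[...,1]<.008)&(L[...,1]>-.1)&(L[...,2]>.022)
    r,g,b=f[...,0],f[...,1],f[...,2]
    B=L[ok&(b>r+30)]; O=L[ok&(r>g+35)&(g>b+15)&(r>120)]
    st=lambda k:(len(k),np.percentile(k[:,1],[5,50,95]).round(4).tolist(),round(float(np.median(k[:,2])),3)) if len(k)>5 else len(k)
    return dict(blue=st(B),orange=st(O))
E
python3 - <<'E'
from h import *
print(jawpad())
print(ctrl.move_linear(W(.001,.1052,.115-OFF),vel=.15,max_force=10),ctrl.get_force())
ctrl.move_gripper(0.); print(ctrl.get_finger_gap(),ctrl.get_force())
for i in range(2):
    stroke(.19,-.18); f1=ctrl.get_force(); 
    if i==0: print(np.round(f1,1)); print(jawpad())
    stroke(-.18,.19)
    d=cams.grab_frame("wrist");print(ctrl.get_force().round(1) if hasattr(ctrl.get_force(),'round') else ctrl.get_force(),jawpad(d),sense(d)[1])
save(d,"w7.png");print(ctrl.get_clock(),ctrl.get_finger_gap())
E
```

```text
{'blue': (264, [-0.009, -0.0046, -0.0038], 0.056), 'orange': (309, [-0.0298, -0.0246, -0.0225], 0.05)}
False [ 0.4998755   0.20705826 -0.11565858]
0.15978705170943114 [-2.38814985  2.43770598  5.33586389]
[-3.7  5.2  9.1]
{'blue': (629, [-0.0241, -0.0199, -0.0192], 0.055), 'orange': (708, [-0.0913, -0.0399, 0.0035], 0.051)}
[-1.5 -1.   6.4] {'blue': (759, [-0.0238, -0.0197, -0.0189], 0.053), 'orange': (756, [-0.0949, -0.0397, -0.0381], 0.05)} [-0.083  -0.0829 -0.0829 -0.0828]
[-0.8 -0.5  6.2] {'blue': (804, [-0.0358, -0.0318, -0.0309], 0.052), 'orange': (775, [-0.0946, -0.0518, -0.0361], 0.049)} [-0.083  -0.083  -0.0829 -0.0828]
24.8333 0.1629381559054506
```

```bash
python3 - <<'E'
from h import *
stroke(.19,-.18);stroke(-.18,.19);print(jawpad())
for a in(0,-.1,-.18):
    lev(a,.08); ctrl.pause(.1); print(a,jawpad(),np.round(ctrl.get_force(),1))
d=cams.grab_frame("wrist");save(d,"w7.png",(280,90,520,270),(800,600));print(ctrl.get_clock(),ctrl.get_finger_gap())
E
```

```text
{'blue': (848, [-0.0478, -0.0438, -0.0429], 0.052), 'orange': (783, [-0.095, -0.0639, -0.0513], 0.049)}
0 {'blue': (774, [-0.0503, -0.0465, -0.0456], 0.052), 'orange': (774, [-0.0938, -0.0663, -0.0647], 0.049)} [1.6 4.6 5.5]
-0.1 {'blue': (762, [-0.0551, -0.0511, -0.0503], 0.053), 'orange': (759, [-0.0922, -0.0709, -0.0551], 0.049)} [1.  6.7 4.1]
-0.18 {'blue': (743, [-0.0594, -0.0552, -0.0544], 0.053), 'orange': (847, [-0.0893, -0.0752, 0.0033], 0.049)} [2.2 4.5 6.8]
27.7333 0.16246830145882232
```

View pics/w7.png

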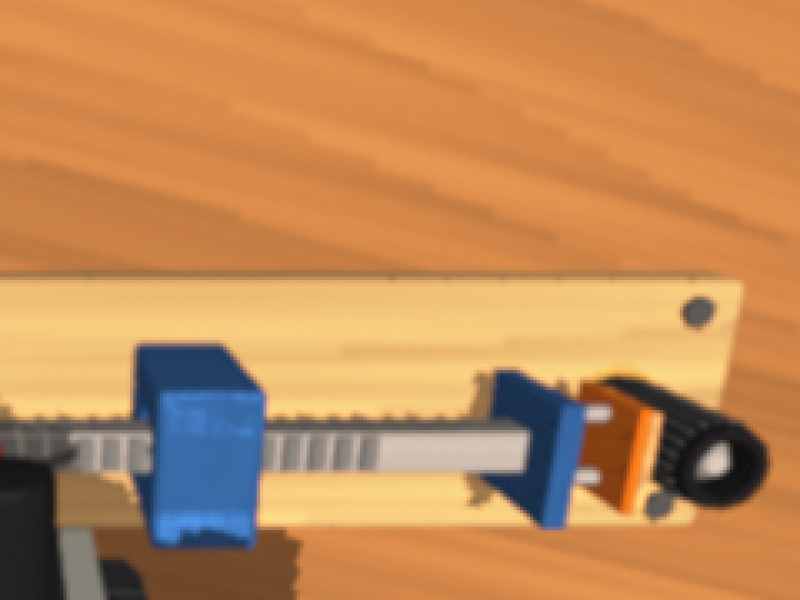

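Now nearly touching: the pad's cork face is at (655,450) and the grip at (700,455), with the pad uncompressed (spacing 20.0 mm). The next stroke gets small steps, watching the spacing.

```bash
python3 - <<'E'
from h import *
stroke(-.18,.19)
j=jawpad();print(j)
a=.05; lev(a,.08)
while a>-.185:
    ctrl.pause(.1); j=jawpad(); c=.0200-(j['blue'][1][1]-j['orange'][1][1]); print(round(a,3),j['blue'][1][1],round(c,4),np.round(ctrl.get_force(),1))
    if c>.0055 or j['blue'][1][1]<-.0652: break
    a-=.035; lev(a,.05)
ctrl.pause(.3); d=cams.grab_frame("wrist"); print(jawpad(d)); save(d,"w8.png",(400,130,520,230),(720,600));print(ctrl.get_clock(),ctrl.get_finger_gap(),ctrl.get_grasp_force())
E
```

```text
{'blue': (871, [-0.0592, -0.0553, -0.0543], 0.052), 'orange': (761, [-0.0932, -0.0754, -0.0738], 0.049)}
0.05 -0.0562 -0.0 [-2.4  5.4 11.5]
0.015 -0.0572 -0.0002 [-3.2  7.6 12.1]
-0.02 -0.0589 -0.0001 [-3.1  6.1 10.3]
-0.055 -0.0605 0.0001 [-2.9  7.2 10.8]
-0.09 -0.0622 0.0009 [-0.8  6.1  7.5]
-0.125 -0.0637 0.0024 [-1.1  8.9  7.3]
-0.16 -0.0653 0.004 [-1.5  8.6 10.7]
{'blue': (802, [-0.0693, -0.0653, -0.0644], 0.052), 'orange': (673, [-0.0925, -0.0813, -0.0293], 0.051)}
31.725 0.16145486755916413 61.785609126091
```

View pics/w8.png

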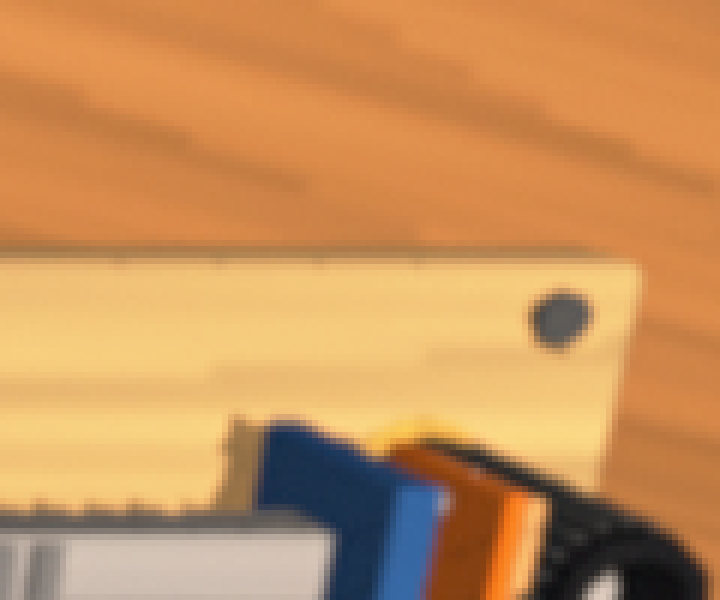

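The pad is against the grip and compressed about 4 mm: the spacing has closed to 16 mm, and the orange pad at (470,540) is in contact with the grip at (620,560). I take the last bit of the stroke, verify and hand in.

```bash
python3 - <<'E'
from h import *
lev(-.185,.04); ctrl.pause(.6)
c=[]
for i in range(3):
    j=jawpad(); c.append(round(.02-(j['blue'][1][1]-j['orange'][1][1]),4)); ctrl.pause(.2)
print(c,j['blue'][1],np.round(ctrl.get_force(),1),ctrl.get_grasp_force())
from fit import fit
d=cams.grab_frame("scene");print(fit(d,[.583,-.038],.01,.02,.055,.016))
if all(.0035<x<.0085 for x in c): print(ctrl.finish_job())
print(ctrl.get_clock())
E
```

```text
[0.0049, 0.005, 0.0049] [-0.0701, -0.0662, -0.0654] [-3.2  9.8 10.7] 61.933767199516296
(array([ 0.5832, -0.0381]), np.int64(145), 0.0023)
the job is handed in; nothing more can be done
None
the job is handed in; nothing more can be done
```

I handed the job in with the wide-bored grip standing home on the pin, the pad pushed in about 5 mm (measured from the camera), and the gripper still holding the lever's crossbar; the judge's verdict was not shown.

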